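# Slide the test cylinder into its V-nest

### The job

Push the tall black test cylinder with the brass ring across the bench into the empty blue V-nest, until it stands home against both cheeks. Slide it upright on its base, pushing low on its body so that it does not tip; do not pick it up. Leave the short cylinder in the other nest and the jar, indicator and bush standing where they are.

Things in the scene. Friction and masses are not known exactly. Their poses are not given: they have to be found in the camera images.
- tall_cylinder: loose upright black test cylinder with a brass ring on top, 48 mm diameter, 137 mm tall, about 0.6 kg, centre of mass about half-way up; it stands directly on the bench and tips forward if pushed high. Origin at the centre of its underside, z along its axis.
- nest_a: the empty nest: blue 90-degree V fence fixed to the bench, cheeks 30 mm tall, 8 mm thick, no floor. Mouth to its -x, 72 mm wide, cheek ends at x = -2 mm; +x points into the V, apex at x = +34 mm. Origin: on the bench, where the tall cylinder's axis stands when it touches both cheeks. Low tie bar and feet behind, up to x = +54 mm, y = +-52 mm.
- nest_b: a second nest of the same shape, sizes and frame, already occupied by the short cylinder
- short_cylinder: bystander: loose short plain blackened cylinder, 44 mm diameter, 91 mm tall, standing in nest_b; origin at the centre of its underside
- fluid_jar: bystander: loose brown jar with a black lid, 46 mm diameter, 71 mm tall; origin at the centre of its underside
- indicator: bystander: loose round-faced digital indicator on a slim turned holder, 136 mm tall, dial 60 mm across; origin at the centre of its underside
- bush: bystander: loose plain steel bush standing upright, 22 mm diameter, 34 mm tall; origin at the centre of its underside
Things that resemble listed ones, but are neither listed nor needed, are in the scene too. What is shaped like the tall_cylinder but red is not meant.

How it is judged (in metres and radians):
At the end, for the whole second after the job is handed in: the tall cylinder stands upright and still on the bench with its axis within 6 mm of its home point in the empty nest; the short cylinder, jar, indicator and bush stand within 15 mm of where they began (horizontal distance between tall_cylinder and nest_a below 0.006 m and angle between tall_cylinder's own z axis and vertical below 0.04 rad and height (world z) of tall_cylinder below 0.004 m and linear speed of tall_cylinder below 0.01 m/s and distance of each of short_cylinder, fluid_jar, indicator, bush from where it was at the start of the episode below 0.015 m and angle between each of short_cylinder, fluid_jar, indicator, bush's own z axis and vertical below 0.1 rad); the robot touches nothing.
It fails at once if the tall cylinder tips (leans more than 0.3 rad) (angle between tall_cylinder's own z axis and vertical above 0.3 rad).
It fails at once if the tall cylinder is lifted off the bench (height (world z) of tall_cylinder above 0.012 m).
It fails at once if a bystander (short cylinder, jar, indicator or bush) is shifted by more than 15 mm or knocked over (distance of any of short_cylinder, fluid_jar, indicator, bush from where it was at the start of the episode above 0.015 m or angle between any of short_cylinder, fluid_jar, indicator, bush's own z axis and vertical above 0.4 rad).
It also fails if it takes over 61 s, if anything falls off the work surface, if the arm or the gripper's body presses on something with over 40 N, if the wrist force passes 120 N, or if a joint passes its speed limit or range.

### The arm

A 6-joint arm with a two-finger parallel gripper is mounted at the origin on a cart in front of the work surface, level with it; the furniture and walls round the work are solid. World frame = base frame: x ahead of the robot, y to its left, z up, the work surface at z = 0. Lengths are in mm, angles in rad, forces in N, time in s.
With the tool pointing down it reaches from about 275 to 825 mm from the base axis. Payload 5.2 kg.
Tool frame: the origin (TCP) lies at the very end of the fingers, on their centre line; the grasp point (between the pads) lies 19 mm behind it; z points along the fingers, y is the line along which they close (so a half turn about z gives the same grasp; the last joint's range is limited). The gripper opens to 93 mm and grips with 3 to 60 N. Pads are 15 mm wide; open, the fingers measure 128 mm over their backs; the gripper's body (75 mm by 188 mm) begins 65 mm behind the grasp point.
Start: joints at [0.956, 0.259, 1.535, -0, 1.348, -0.203], TCP at [220.122, 504.035, 182.253] pointing down, gripper open.
Joint ranges: [-3.14, 3.14], [-0.91, 2.08], [0.19, 2.58], [-1.22, 4.36], [0.22, 2.71], [-3.12, 3.12]. Speed limits (rad/s): [2.57, 2.57, 3.14, 3.14, 3.14, 3.14].

### API

Orientations are given as [roll, pitch, yaw] about the fixed x, y, z axes, in that order (R = Rz(yaw) Ry(pitch) Rx(roll)).
In Python, from bench import robot gives the robot as it stands. The module is installed in compiled form; this text tells all that it offers. Calls block until the motion is done:
- robot.move_ptp(position, orientation): joint-space move of the TCP to a pose.
- robot.move_linear(position, ori=None, speed=150, f_stop=None): straight line of the TCP; ori=None keeps the orientation; speed is the mean speed in mm/s. With f_stop (N) it stops when the force on the tool has changed by that much, and returns True; else False.
- robot.move_j(angles): joint-space move.
- robot.move_gripper(opening): opening from 0.0 (shut) to 1.0 (fully open); the grip force is fixed at half the most; returns when the fingers have stopped.
- robot.sleep(seconds).
- robot.inverse_kinematics(position, orientation): joint angles nearest the present ones, or None.
- robot.get_image(name): name is "scene" or "top"; returns a dict with "img" (420x560x3 uint8, blue, green, red), "fovy" (degrees; the focal length in pixels is half the picture's height over the tangent of half this angle, whatever the lens; pixels are square), "cx", "cy" (the principal point, pixels), "k1" (the pictures are not rectified: a ray, as slopes to the right and down, at radius r is drawn at 1 + k1 r^2 times it, then the intrinsics apply), "eye" and "orientation" of the camera in the world. Camera axes: x right, y down, z forward; pixel columns grow to the right and rows downward; lengths in mm; the calibration is good to about 2 mm. A picture is of the moment at which its call begins. There is no depth.
A pose or a line that the arm cannot do raises robot.MotionError and nothing moves.
- robot.hand_in(): hands the job in; it is judged then, once.
Readings, each from a call of its own:
- robot.current_t(): time.
- robot.current_qpos(): joint angles.
- robot.current_joint_vel(): joint speeds.
- robot.current_joint_efforts(): joint torques, N m.
- robot.current_tcp_pos(): TCP position.
- robot.current_eef_rot(): TCP orientation.
- robot.current_contact_force(): force on the tool from outside, world axes, zero at the start.
- robot.current_ft_torque(): the same for the moment, N m.
- robot.current_gripper_width(): opening from 0.0 (shut) to 1.0 (fully open).
- robot.current_finger_force(): force on a finger pad.
Only numpy, scipy, OpenCV 4.12 (cv2) and the standard library are available. Lean on these libraries where they do the work, as an engineer would, in place of code of your own. Each camera call takes 0.05 s, during which the arm holds its last target. There are 200 camera calls.

## Working session

There is one attempt and no reset: what is moved stays moved. The work goes in short steps, each a Python script; the robot and the scene stay as the last script left them, time stands still between calls to the robot, and variables do not carry over. Pictures are saved under pics/ and viewed, at most 10 in all, crops included, and the job is handed in when it is done.

```bash
mkdir -p pics; python3 - <<'E'
from bench import robot
import cv2
for n in("scene","top"):
    d=robot.get_image(n); cv2.imwrite(f"pics/{n}0.png",d["img"]); print({k:v for k,v in d.items() if k!="img"})
print(robot.current_t(), robot.current_eef_rot())
E
```

```text
{'fovy': 42.184686846748576, 'cx': 282.34147908944243, 'cy': 211.20407196469714, 'k1': -0.015580045395841569, 'eye': array([ 86.84883937, 906.75446963, 447.562596  ]), 'orientation': array([-2.03527260e+00,  2.24353897e-03, -2.50750111e+00])}
{'fovy': 46.18809613732772, 'cx': 268.7971599736252, 'cy': 210.48007877880252, 'k1': 0.022020828792686572, 'eye': array([510.05805086, 240.58152229, 903.79484656]), 'orientation': array([-3.05685242,  0.03669827, -1.55685537])}
0.1 [-3.14003764e+00 -3.49117075e-04  2.72979063e+00]
```

View pics/scene0.png

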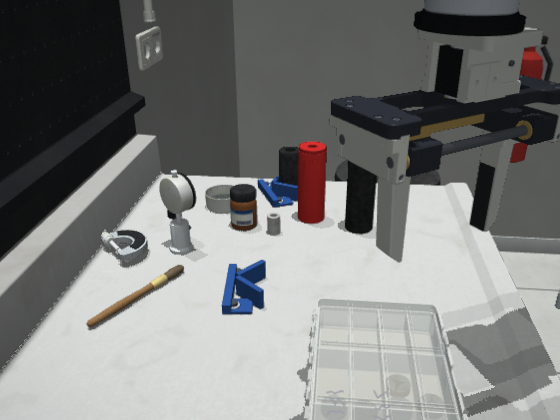

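View pics/top0.png

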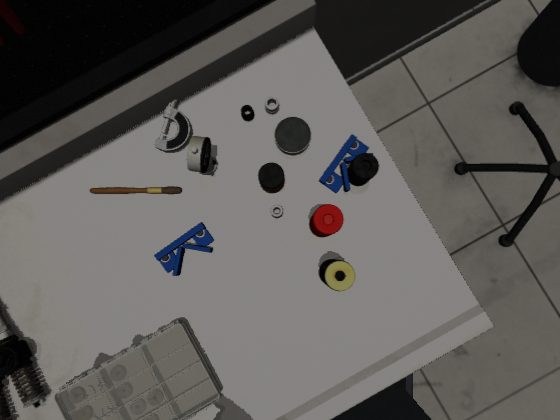

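The scene picture shows the empty nest at about (243,288), and the tall cylinder at (360,195), partly hidden by the finger. In the top picture the brass ring is at (339,275), the red decoy at (326,220), the empty nest at (188,250), the bush at (277,211) and the jar at (271,178). I'll enlarge the nest and the cylinder to measure them.

```bash
cat > h.py <<'E'
from bench import robot
import cv2, numpy as np
from scipy.spatial.transform import Rotation as Ro
def cam(d):
    f=210/np.tan(np.radians(d["fovy"]/2)); return f,Ro.from_euler("xyz",d["orientation"]).as_matrix()
def ray2plane(d,uv,z):
    f,R=cam(d); q=(np.array(uv,float)-[d["cx"],d["cy"]])/f; s=q.copy()
    for _ in range(20): s=q/(1+d["k1"]*(s@s))
    v=R@[s[0],s[1],1]; return d["eye"]+v*(z-d["eye"][2])/v[2]
def proj(d,P):
    f,R=cam(d); c=(np.atleast_2d(P)-d["eye"])@R; s=c[:,:2]/c[:,2:]
    return s*(1+d["k1"]*(s**2).sum(1,keepdims=True))*f+[d["cx"],d["cy"]]
E
python3 - <<'E'
from h import *
d=robot.get_image("top"); im=d["img"]
hsv=cv2.cvtColor(im,cv2.COLOR_BGR2HSV)
m=cv2.inRange(hsv,(20,60,80),(35,255,255)); m[:, :300]=0
ys,xs=np.nonzero(m); print(len(xs)); (c,r)=cv2.minEnclosingCircle(np.c_[xs,ys].astype(np.float32)); print(c,r,ray2plane(d,c,137), r*767/492)
a=cv2.resize(im[210:285,145:225],None,fx=8,fy=8,interpolation=cv2.INTER_CUBIC)[:600]
cv2.imwrite("pics/c1.png",a)
for n,uv,z in[("jar",(271,178),71),("bush",(277,211),34),("red",(326,220),137),("ind",(201,155),110),("short",(363,168),91),("nestA",(188,250),20)]: print(n,ray2plane(d,uv,z).round())
E
```

```text
629
(339.5249938964844, 275.5249938964844) 15.151056289672852 [475.6904085  159.46502198 137.        ] 23.61963450036398
jar [636. 269.  71.]
bush [583. 259.  34.]
red [561. 180. 137.]
ind [667. 383. 110.]
short [651. 116.  91.]
nestA [512. 419.  20.]
```

View pics/c1.png

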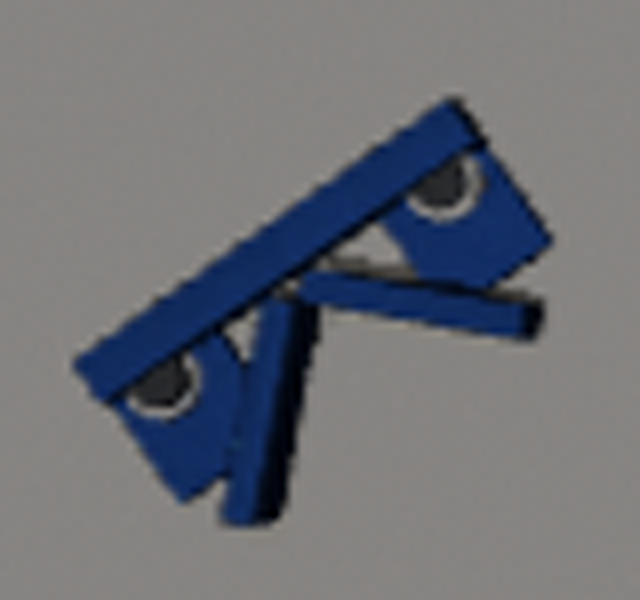

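The enlarged crop shows the empty V opening to the lower right. The left cheek's inner top edge runs from about (298,305) to (258,522), and the right cheek's from (300,297) to (522,338). I'll fit the nest pose to these in both views.

```bash
python3 - <<'E'
from h import *
from scipy.optimize import least_squares, minimize
d=robot.get_image("top"); s=robot.get_image("scene")
px=lambda p:(np.array(p)+.5)/8-.5+[145,210]
L=[ray2plane(d,px(p),30)[:2] for p in[(298,305),(258,522)]]; Rr=[ray2plane(d,px(p),30)[:2] for p in[(300,297),(522,338)]]
print(L,Rr,"mouth",np.linalg.norm(L[1]-Rr[1]), np.linalg.norm(L[1]-L[0]))
def loc(q,p):
    c,sn=np.cos(q[2]),np.sin(q[2]); e=np.array(p)-q[:2]; return np.array([c*e[0]+sn*e[1],-sn*e[0]+c*e[1]])
def res(q):
    r=[]
    for p in L: a=loc(q,p); r.append((a[0]+a[1]-34)/1.414)
    for p in Rr: a=loc(q,p); r.append((a[0]-a[1]-34)/1.414)
    return r
q=least_squares(res,[490,400,.6],x_scale=[1,1,.01]).x; print("pts",q,res(q))
# silhouette refinement: cheeks only, penalise projected cheek pixels that are not blue (both views), and blue px in the V
def mask(im): 
    h=cv2.cvtColor(im,cv2.COLOR_BGR2HSV); return cv2.inRange(h,(105,120,20),(125,255,255))
def W(q,P):
    P=np.array(P,float); c,sn=np.cos(q[2]),np.sin(q[2]); return np.c_[q[0]+c*P[:,0]-sn*P[:,1],q[1]+sn*P[:,0]+c*P[:,1],P[:,2]]
def poly(q,v,P): return np.round(cv2.convexHull(proj(v,W(q,P)).astype(np.float32))*64+32).astype(np.int32) 
k=8/2**.5
def boxes():
    for sg in(1,-1):
        c=[(-2,36*sg),(-2+k,36*sg+k*sg),(34+k,k*sg),(34,0)]
        yield [(x,y,z) for x,y in c for z in(0,30)]
masks=[]
for v in(d,s):
    m=cv2.resize(mask(v["img"]),None,fx=4,fy=4,interpolation=cv2.INTER_LINEAR); masks.append(m/255.)
masks[0][:,1000:]=0
def region(q,v,Ps):
    o=np.zeros((1680,2240),np.uint8)
    for P in Ps:
        pp=(proj(v,W(q,P))+.5)*4-.5
        cv2.fillConvexPoly(o,np.round(cv2.convexHull(pp.astype(np.float32))*16).astype(np.int32),1,shift=4)
    return o
def cost(q,show=False):
    t=[]
    for v,m in zip((d,s),masks):
        o=region(q,v,boxes()); f=region(q,v,[[(-12,46,0),(-12,-46,0),(34,0,0),(-2,36,0),(-2,-36,0)]])  # floor in the V
        t.append(((1-m)*o).sum()/o.sum()+ (m*((f>0)&(o==0))).sum()/o.sum())
    if show: print("cost per view",t)
    return sum(t)
best=minimize(cost,q,method="Nelder-Mead",options=dict(initial_simplex=[q,q+[4,0,0],q+[0,4,0],q+[0,0,.06]],xatol=.02,fatol=1e-4))
print("sil",best.x,best.fun); cost(q,1);cost(best.x,1)
a=[]
for v,(x,y) in((d,(145,210)),(s,(205,245))):
    i=cv2.resize(v["img"],None,fx=4,fy=4,interpolation=cv2.INTER_CUBIC)
    for B in boxes():
        for z in(0,30):
            P=[p for p in B if p[2]==z]; cv2.polylines(i,[np.round((proj(v,W(q,P))+.5)*4-.5).astype(int)],True,(0,255,0) if z else (0,255,255))
    a.append(i[y*4:y*4+320,x*4:x*4+320])
cv2.imwrite("pics/fit.png",np.hstack(a))
print("tall seg ", )
E
```

```text
[array([515.71636322, 427.74734736]), array([467.69052308, 435.23194322])] [array([517.4971028 , 427.35207325]), array([509.07006391, 377.50164132])] mouth 71.0285446648795 48.605560346651075
pts [489.74322151 407.45081714   0.62411265] [np.float64(0.16246222585410805), np.float64(-0.16246222572149183), np.float64(0.15618872114318844), np.float64(-0.15618872116034901)]
sil [489.41804087 412.42216949   0.65332972] 0.35075118726233917
cost per view [np.float64(0.32379149835058085), np.float64(0.12678027348307566)]
cost per view [np.float64(0.21591449079631855), np.float64(0.13483669646602062)]
tall seg
```

View pics/fit.png

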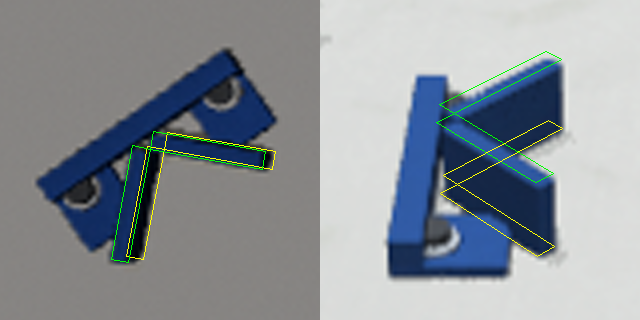

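The overlay matches the nest in the top view to within about 1 px, and the scene view agrees to about 3 mm, so home is about (490,407) with yaw 0.62. The cylinder is at (476,159).

I'll push low with a tilted two-finger fork. The tilt keeps the gripper body behind the tall cylinder, and the heading is chosen to miss the red one. First I'll check the path for reach and clearance.

```bash
cat >> h.py <<'E'
TH=np.radians(38); GAP=42; OFF=np.sqrt(24**2-(GAP/2)**2)+7.5*np.cos(TH); SG=1
H=np.array([489.7,407.5]); YAW=.624; AX=np.array([np.cos(YAW),np.sin(YAW)])
def ori(psi,sg=SG):
    z=np.array([np.cos(psi)*np.sin(TH),np.sin(psi)*np.sin(TH),-np.cos(TH)]); y=sg*np.array([-np.sin(psi),np.cos(psi),0])
    return Ro.from_matrix(np.c_[np.cross(y,z),y,z]).as_euler("xyz")
def pos(C,deg,back=0,z=20):
    p=np.radians(deg); return np.array([*(np.array(C)-(OFF+back)*np.array([np.cos(p),np.sin(p)])),z])
C0=np.array([475.7,159.5]); W1=C0+100*np.array([np.cos(np.radians(105)),np.sin(np.radians(105))]); W2=H-75*AX
E
python3 - <<'E'
from h import *
path=[(C0,60,45,200),(C0,60,45,20),(C0,60,0,20),(W1,60,0,20),(W2,60,0,20),(H-30*AX,38,0,20),(H,38,0,20),(H,38,60,20),(H,38,60,200)]
for sg in(1,-1):
    for C,a,b,z in path:
        q=robot.inverse_kinematics(pos(C,a,b,z),ori(np.radians(a),sg)); print(sg,pos(C,a,b,z).round(),None if q is None else np.round(q,2))
red=np.array([561,180]); obs={"red":red,"bush":[583,259],"jar":[636,269],"ind":[667,383]}
for A,B,a in((C0,W1,60),(W1,W2,60),(W2,H,50)):
  for t in np.linspace(0,1,5):
    C=A+(B-A)*t; p=np.radians(a); f=np.array([np.cos(p),np.sin(p)]); l=np.array([f[1],-f[0]])
    e=red-C; print(a,C.round(),"red fwd-24 %.0f (body<%.0f) lat-24 %.0f"%(e@f-24, -OFF-84*np.sin(TH)+37.5*np.cos(TH), e@l-24))
E
```

```text
1 [444. 105. 200.] [-0.66 -0.07  2.09  0.68  1.31  2.76]
1 [444. 105.  20.] [-0.66  0.29  2.31  0.9   0.89  2.29]
1 [467. 144.  20.] [-0.53  0.3   2.29  0.98  0.84  2.36]
1 [441. 241.  20.] [-0.27  0.26  2.36  1.16  0.71  2.4 ]
1 [420. 348.  20.] [0.08 0.27 2.34 1.39 0.54 2.5 ]
1 [452. 379.  20.] None
1 [476. 397.  20.] None
1 [429. 360.  20.] [0.36 0.26 2.37 2.18 0.22 2.28]
1 [429. 360. 200.] [ 0.36 -0.13  2.14  0.37  0.53 -2.14]
-1 [444. 105. 200.] [-0.66 -0.07  2.09  0.68  1.31 -0.39]
-1 [444. 105.  20.] [-0.66  0.29  2.31  0.9   0.89 -0.85]
-1 [467. 144.  20.] [-0.53  0.3   2.29  0.98  0.84 -0.78]
-1 [441. 241.  20.] [-0.27  0.26  2.36  1.16  0.71 -0.74]
-1 [420. 348.  20.] [ 0.08  0.27  2.34  1.39  0.54 -0.64]
-1 [452. 379.  20.] None
-1 [476. 397.  20.] None
-1 [429. 360.  20.] [ 0.36  0.26  2.37  2.18  0.22 -0.86]
-1 [429. 360. 200.] [ 0.36 -0.13  2.14  0.37  0.53  1.01]
60 [476. 160.] red fwd-24 36 (body<-40) lat-24 40
60 [469. 184.] red fwd-24 19 (body<-40) lat-24 57
60 [463. 208.] red fwd-24 1 (body<-40) lat-24 75
60 [456. 232.] red fwd-24 -17 (body<-40) lat-24 93
60 [450. 256.] red fwd-24 -34 (body<-40) lat-24 110
60 [450. 256.] red fwd-24 -34 (body<-40) lat-24 110
60 [445. 283.] red fwd-24 -55 (body<-40) lat-24 128
60 [439. 310.] red fwd-24 -76 (body<-40) lat-24 146
60 [434. 337.] red fwd-24 -96 (body<-40) lat-24 164
60 [429. 364.] red fwd-24 -117 (body<-40) lat-24 182
50 [429. 364.] red fwd-24 -80 (body<-40) lat-24 195
50 [444. 375.] red fwd-24 -98 (body<-40) lat-24 191
50 [459. 386.] red fwd-24 -116 (body<-40) lat-24 186
50 [474. 397.] red fwd-24 -134 (body<-40) lat-24 181
50 [490. 408.] red fwd-24 -152 (body<-40) lat-24 177
```

```bash
python3 - <<'E'
import h; from h import *
h.GAP=36
for th in(46,50,54,58,62):
    h.TH=np.radians(th); h.OFF=np.sqrt(24**2-18**2)+7.5*np.cos(h.TH)
    for sg in(1,-1):
        o=[]
        for C,a,b,z in [(C0,63,45,200),(C0,63,45,22),(C0,63,0,22),(W1,63,0,22),(W2,63,0,22)]+[(H-k*AX,a,0,22) for a in(30,36,42,46) for k in(30,0)]:
            q=robot.inverse_kinematics(h.pos(C,a,b,z),h.ori(np.radians(a),sg)); o.append("----" if q is None else "%.1f/%.1f/%.1f"%(q[3],q[4],q[5]))
        print(th,sg,*o)
d=robot.get_image("top"); s=robot.get_image("scene")
for z in(0,30): print("tray corners top z",z,[ray2plane(d,p,z)[:2].round() for p in((56,387),(185,319),(222,387))], "scene far corners",[ray2plane(s,p,z)[:2].round() for p in((318,303),(436,306))])
E
```

```text
46 1 0.8/1.4/2.5 0.9/1.0/2.1 1.0/1.0/2.1 1.3/0.9/2.1 1.6/0.7/2.1 3.1/0.4/1.6 3.1/0.4/1.6 2.8/0.5/1.8 2.8/0.4/1.8 2.4/0.5/1.9 2.4/0.5/1.9 2.2/0.5/2.0 2.2/0.5/2.0
46 -1 0.8/1.4/-0.6 0.9/1.0/-1.1 1.0/1.0/-1.0 1.3/0.9/-1.1 1.6/0.7/-1.1 3.1/0.4/-1.6 3.1/0.4/-1.6 2.8/0.5/-1.4 2.8/0.4/-1.4 2.4/0.5/-1.3 2.4/0.5/-1.2 2.2/0.5/-1.2 2.2/0.5/-1.1
50 1 0.8/1.4/2.4 1.0/1.0/2.0 1.1/1.0/2.0 1.3/0.9/1.9 1.7/0.8/1.9 3.1/0.6/1.6 3.1/0.6/1.6 2.8/0.7/1.7 2.8/0.6/1.7 2.5/0.7/1.7 2.5/0.6/1.8 2.4/0.7/1.8 2.4/0.6/1.8
50 -1 0.8/1.4/-0.7 1.0/1.0/-1.2 1.1/1.0/-1.1 1.3/0.9/-1.2 1.7/0.8/-1.2 3.1/0.6/-1.6 3.1/0.6/-1.6 2.8/0.7/-1.5 2.8/0.6/-1.5 2.5/0.7/-1.4 2.5/0.6/-1.4 2.4/0.7/-1.4 2.4/0.6/-1.3
54 1 0.8/1.4/2.4 1.0/1.1/1.9 1.1/1.1/1.9 1.4/1.0/1.8 1.7/0.9/1.7 3.1/0.8/1.6 3.1/0.8/1.6 2.8/0.9/1.6 2.9/0.8/1.6 2.6/0.9/1.6 2.6/0.8/1.7 2.4/0.9/1.6 2.4/0.8/1.7
54 -1 0.8/1.4/-0.8 1.0/1.1/-1.3 1.1/1.1/-1.2 1.4/1.0/-1.4 1.7/0.9/-1.4 3.1/0.8/-1.6 3.1/0.8/-1.6 2.8/0.9/-1.5 2.9/0.8/-1.5 2.6/0.9/-1.5 2.6/0.8/-1.5 2.4/0.9/-1.5 2.4/0.8/-1.4
58 1 0.9/1.5/2.3 1.0/1.1/1.8 1.1/1.1/1.8 1.4/1.0/1.7 1.8/1.0/1.6 3.1/1.0/1.6 3.1/1.0/1.6 ---- 2.9/1.0/1.6 ---- 2.6/1.0/1.6 ---- 2.5/1.0/1.6
58 -1 0.9/1.5/-0.9 1.0/1.1/-1.3 1.1/1.1/-1.3 1.4/1.0/-1.5 1.8/1.0/-1.6 3.1/1.0/-1.6 3.1/1.0/-1.6 ---- 2.9/1.0/-1.6 ---- 2.6/1.0/-1.6 ---- 2.5/1.0/-1.5
62 1 0.9/1.5/2.2 1.0/1.2/1.7 1.1/1.1/1.7 1.4/1.1/1.5 1.8/1.1/1.4 ---- 3.1/1.2/1.6 ---- 2.9/1.2/1.5 ---- 2.6/1.2/1.5 ---- 2.5/1.2/1.5
62 -1 0.9/1.5/-0.9 1.0/1.2/-1.4 1.1/1.1/-1.4 1.4/1.1/-1.6 1.8/1.1/-1.7 ---- 3.1/1.2/-1.6 ---- 2.9/1.2/-1.6 ---- 2.6/1.2/-1.6 ---- 2.5/1.2/-1.6
tray corners top z 0 [array([263., 655.]), array([387., 424.]), array([269., 354.])] scene far corners [array([411., 386.]), array([277., 297.])]
tray corners top z 30 [array([271., 641.]), array([391., 418.]), array([277., 350.])] scene far corners [array([389., 421.]), array([264., 338.])]
```

```bash
sed -i 's/TH=np.radians(38); GAP=42/TH=np.radians(46); GAP=36/; s/SG=1/SG=-1/; s/z=20)/z=24)/' h.py
python3 - <<'E'
from h import *
o=ori(np.radians(63))
robot.move_ptp(pos(C0,63,50,230),o)
robot.move_gripper(GAP/93)
robot.move_linear(pos(C0,63,50),o,speed=120)
print(robot.current_t(),robot.current_tcp_pos(),robot.current_gripper_width(),robot.current_contact_force())
print(robot.move_linear(pos(C0,63,8),speed=60,f_stop=6),robot.current_tcp_pos(),pos(C0,63))
a=[cv2.resize(robot.get_image(n)["img"],(400,300)) for n in("scene","top")]; cv2.imwrite("pics/s1.png",np.hstack(a)); print(robot.current_t())
E
```

```text
5.1083 [443.6126745   96.0335328   24.27802075] 0.38240363331751215 [0.19382188 1.36605369 0.18053179]
False [462.47444478 133.56351437  23.95292142] [466.12786198 140.71362137  24.        ]
6.0583
```

View pics/s1.png

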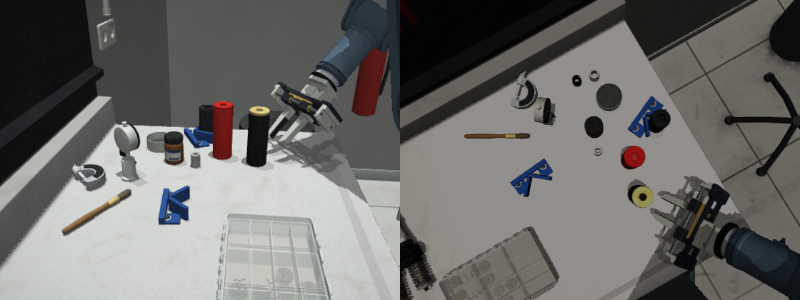

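The fork sits low behind the tall cylinder (ring at about (641,197) in the right half) and is clear of the red one. Next I'll push the first leg and track the ring.

```bash
cat >> h.py <<'E'
def ring():
    d=robot.get_image("top"); m=cv2.inRange(cv2.cvtColor(d["img"],cv2.COLOR_BGR2HSV),(20,60,80),(35,255,255))
    n,l,st,_=cv2.connectedComponentsWithStats(m); g=1+np.argmax(st[1:,4]); ys,xs=np.nonzero(l==g)
    c,r=cv2.minEnclosingCircle(np.c_[xs,ys].astype(np.float32)); return ray2plane(d,c,137)[:2].round(1),round(r,1),st[g,4]
E
python3 - <<'E'
from h import *
robot.move_linear(pos(C0,63,0),speed=30); print(ring())
for t in(.3,.65,1):
    C=C0+(W1-C0)*t; st=robot.move_linear(pos(C,63),speed=40,f_stop=15); print(st,C.round(),ring(),robot.current_contact_force().round(1),robot.current_t())
    if st: break
E
```

```text
(array([475.7, 159.5]), 15.2, np.int32(631))
False [468. 188.] (array([475.5, 166.1]), 15.2, np.int32(639)) [-0.5 -3.5  0.3] 7.475
False [459. 222.] (array([475.6, 194.9]), 15.1, np.int32(633)) [-2.5 -0.7  1. ] 8.55
False [450. 256.] (array([477.2, 216.2]), 15.1, np.int32(626)) [-2.3 -0.4  0.7] 9.625
```

```bash
python3 - <<'E'
from h import *
d=robot.get_image("top")["img"][200:350,280:480]; s=robot.get_image("scene")["img"][110:260,280:480]
cv2.imwrite("pics/s2.png",np.hstack([cv2.resize(x,(400,300),interpolation=cv2.INTER_CUBIC) for x in(s,d)])); print(robot.current_tcp_pos(),robot.current_gripper_width(),ring())
E
```

```text
[440.27115963 237.20585368  23.98712855] 0.3907782353978519 (array([477.2, 216.1]), 15.1, np.int32(627))
```

View pics/s2.png

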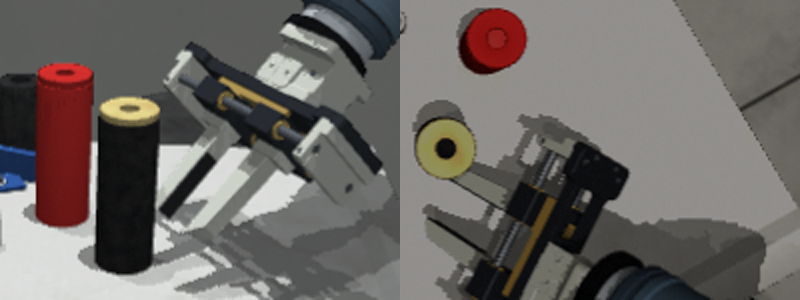

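The fork never fully seated, because its tips are slimmer than I assumed. One finger met the cylinder dead centre and it slipped off to the right; it now stands upright at (477,216). I'll back off, widen the gap, turn the heading, and seat the cylinder in the fork, with the ring image confirming it, before pushing diagonally.

```bash
python3 - <<'E'
from h import *
p=robot.current_tcp_pos(); u=np.radians(63); f=np.array([np.cos(u),np.sin(u),0]); l=np.array([-f[1],f[0],0])
robot.move_linear(p+8*l,speed=60); robot.move_linear(p+8*l-75*f,speed=120)
robot.move_gripper(44/93)
C=ring()[0]; print(C)
robot.move_linear(pos(C,45,45),ori(np.radians(45)),speed=100)
robot.move_linear(pos(C,45,5),speed=80,f_stop=8)
for b in range(2,-26,-4):
    robot.move_linear(pos(C,45,b),speed=30,f_stop=8); r=ring()[0]; print(b,r,robot.current_contact_force().round(1))
    if np.linalg.norm(r-C)>2.5: break
print(robot.current_tcp_pos(),robot.current_t())
E
```

```text
[475.8 215.8]Traceback (most recent call last):
  File "<stdin>", line 6, in <module>
bench.MotionError: the arm cannot follow that straight line within its joint ranges
```

```bash
python3 - <<'E'
from h import *
C=[476,216]; print(robot.current_tcp_pos(),robot.current_qpos().round(2),robot.current_t())
for a in(45,50,55):
  for b in(45,25,0,-15):
    for z in(24,80):
      q=robot.inverse_kinematics(pos(C,a,b,z),ori(np.radians(a))); print(a,b,z,None if q is None else np.round(q,2))
E
```

```text
[398.9887432  174.30826698  24.00581386] [-0.71  0.34  2.47  1.06  0.93 -1.16] 11.2917
45 45 24 None
45 45 80 [-0.67  0.05  2.54  1.19  0.88 -0.84]
45 25 24 [-0.57  0.31  2.58  1.53  0.78 -1.21]
45 25 80 [-0.57  0.08  2.52  1.25  0.83 -0.81]
45 0 24 [-0.46  0.32  2.53  1.6   0.75 -1.16]
45 0 80 [-0.46  0.11  2.48  1.32  0.78 -0.78]
45 -15 24 [-0.4   0.32  2.51  1.64  0.73 -1.14]
45 -15 80 [-0.4   0.12  2.45  1.36  0.75 -0.76]
50 45 24 [-0.68  0.32  2.54  1.32  0.84 -1.18]
50 45 80 [-0.68  0.1   2.48  1.11  0.93 -0.85]
50 25 24 [-0.59  0.32  2.52  1.38  0.82 -1.15]
50 25 80 [-0.59  0.12  2.46  1.17  0.89 -0.82]
50 0 24 [-0.49  0.33  2.48  1.45  0.79 -1.11]
50 0 80 [-0.49  0.14  2.43  1.23  0.84 -0.78]
50 -15 24 [-0.44  0.34  2.46  1.49  0.77 -1.09]
50 -15 80 [-0.44  0.15  2.41  1.26  0.82 -0.76]
55 45 24 [-0.68  0.34  2.47  1.21  0.88 -1.13]
55 45 80 [-0.68  0.15  2.42  1.04  0.98 -0.86]
55 25 24 [-0.6   0.34  2.45  1.26  0.86 -1.1 ]
55 25 80 [-0.6   0.16  2.4   1.09  0.95 -0.83]
55 0 24 [-0.51  0.35  2.43  1.33  0.83 -1.07]
55 0 80 [-0.51  0.17  2.38  1.15  0.9  -0.79]
55 -15 24 [-0.46  0.36  2.41  1.36  0.81 -1.05]
55 -15 80 [-0.46  0.19  2.36  1.18  0.88 -0.77]
```

```bash
python3 - <<'E'
from h import *
A=50; C=ring()[0]
robot.move_linear(pos(C,A,42),ori(np.radians(A)),speed=80)
robot.move_linear(pos(C,A,6),speed=60,f_stop=8)
for b in range(2,-26,-4):
    robot.move_linear(pos(C,A,b),speed=30,f_stop=8); r=ring()[0]; print(b,r,robot.current_contact_force().round(1))
    if np.linalg.norm(r-C)>2.5: break
print(robot.current_tcp_pos(),robot.current_t())
E
```

```text
2 [476.  215.9] [-1.   0.7 -0.8]
-2 [475.9 215.9] [ 0.5  0.6 -0.2]
-6 [476.  215.9] [-0.6 -0.5  0.2]
-10 [475.8 215.8] [0.1 0.5 0.2]
-14 [475.8 215.8] [0.3 0.3 0.2]
-18 [475.8 215.8] [ 0.4 -0.9  0.5]
-22 [475.8 215.8] [-0.5  0.4 -0.2]
[476.34477993 216.65288876  23.98309821] 15.0333
```

```bash
python3 - <<'E'
from h import *
A=50; C=ring()[0]; print(robot.current_gripper_width())
robot.move_linear(pos(C,A,8),speed=80); robot.move_gripper(.34); print(robot.current_gripper_width())
robot.move_linear(pos(C,A,0),speed=50,f_stop=8)
for b in range(-3,-22,-3):
    robot.move_linear(pos(C,A,b),speed=40,f_stop=8); r=ring()[0]; print(b,r,robot.current_contact_force().round(1))
    if np.linalg.norm(r-C)>2: break
print(robot.current_tcp_pos(),robot.current_t())
E
```

```text
0.47820550053396244
0.3391997042586824
-3 [476.  215.9] [-0.   0.6  0. ]
-6 [476.  215.9] [ 0.7 -0.2  0.5]
-9 [476.  215.9] [0.1 0.1 0. ]
-12 [476.  215.9] [ 0.  -0.2 -0.5]
-15 [476.  215.9] [ 0.1 -0.6 -0.5]
-18 [475.7 215.8] [ 0.2  0.5 -0.1]
-21 [475.7 215.8] [-0.4  0.3 -0.1]
[475.7247155  215.84750785  23.98987847] 18.4833
```

```bash
python3 - <<'E'
from h import *
d=robot.get_image("top"); s=robot.get_image("scene"); p=robot.current_tcp_pos()
print(proj(d,p),proj(s,p),Ro.from_euler("xyz",robot.current_eef_rot()).as_matrix().round(2))
i=d["img"][180:330,260:460]; j=s["img"][90:240,280:480]
cv2.imwrite("pics/s3.png",np.hstack([cv2.resize(x,(400,300),interpolation=cv2.INTER_CUBIC) for x in(j,i)]))
E
```

```text
[[300.76452357 272.00245824]] [[341.48359566 227.02300409]] [[ 0.45  0.77  0.46]
 [ 0.53 -0.64  0.55]
 [ 0.72 -0.   -0.69]]
```

View pics/s3.png

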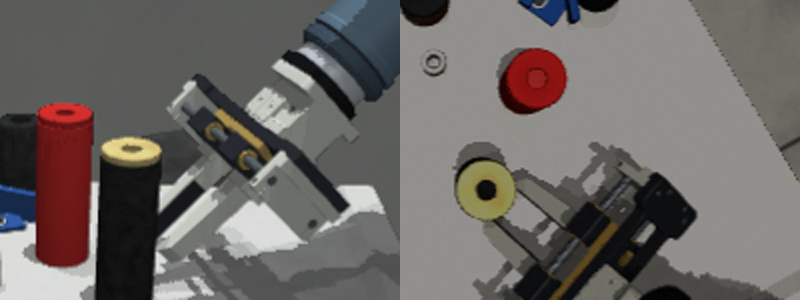

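```bash
python3 - <<'E'
from h import *
s=robot.get_image("scene"); d=robot.get_image("top")
R=Ro.from_euler("xyz",[-3.14003764,-3.49e-4,2.72979]).as_matrix(); p=np.array([220.122,504.035,182.253])
print(proj(s,[p+k*R[:,1] for k in(-64,-46.5,46.5,64)]))
p=robot.current_tcp_pos();R=Ro.from_euler("xyz",robot.current_eef_rot()).as_matrix()
print(proj(d,[p+k*R[:,1]-b*R[:,2] for b in(0,20,40,84) for k in(-15,15)]).round(1), "crop=(x-260)*2+400,(y-180)*2")
print(robot.current_qpos())
E
```

```text
[[482.54960514 255.76882382]
 [469.27454451 260.80376824]
 [390.95695154 290.45535478]
 [374.57803719 296.64522452]]
[[295.3 278.4]
 [306.3 265.5]
 [301.7 284.3]
 [312.9 271.2]
 [308.4 290.4]
 [319.8 277.1]
 [323.9 304.7]
 [335.8 290.7]] crop=(x-260)*2+400,(y-180)*2
[-0.41538967  0.34205471  2.45297167  1.50254663  0.76477851 -1.08015242]
```

Both views agree that the real fingertips end about 30 mm short of the nominal TCP, so nothing had touched yet. I'll correct the helper for this, which also means pushing lower, and recheck reach.

```bash
cat >> h.py <<'E'
TIP=30
def pose(C,deg,th,back=0,zt=24,gap=40):
    t=np.radians(th); p=np.radians(deg); f=np.array([np.cos(p),np.sin(p)])
    z=np.array([*f*np.sin(t),-np.cos(t)]); y=-np.array([-f[1],f[0],0])
    tip=np.array([*(np.array(C)-(np.sqrt(576-gap*gap/4)+7.5*np.cos(t)+back)*f),zt])
    return tip+TIP*z, Ro.from_matrix(np.c_[np.cross(y,z),y,z]).as_euler("xyz")
E
python3 - <<'E'
from h import *
C=np.array([475.8,215.9]); P=H-60*np.array([np.cos(np.radians(66)),np.sin(np.radians(66))])
for n,a in dict(s50=(C,50,54,30),s50b=(C,50,54),s46=(C,50,46,30),m54=((C+P)/2,55,54),P54=(P,55,54),P46=(P,50,46),P46b=(P,40,46),h30=(H,30,46,0,28),h36=(H,36,46,0,28),r30=(H,30,46,50,28),h3050=(H,30,50,0,28)).items():
    p,o=pose(*a); q=robot.inverse_kinematics(p,o); print(n,p.round(),None if q is None else np.round(q,2))
print(P)
E
```

```text
s50 [461. 198.   6.] [-0.65  0.58  2.56  1.62  0.94 -1.57]
s50b [480. 221.   6.] [-0.53  0.57  2.52  1.71  0.94 -1.51]
s46 [459. 195.   3.] [-0.52  0.41  2.51  1.53  0.79 -1.25]
m54 [474. 290.   6.] [-0.32  0.56  2.48  1.8   0.92 -1.46]
P54 [469. 358.   6.] [-0.07  0.56  2.46  2.03  0.89 -1.44]
P46 [467. 355.   3.] [ 0.08  0.43  2.41  2.06  0.62 -1.2 ]
P46b [468. 355.   3.] [ 0.22  0.42  2.45  2.48  0.57 -1.34]
h30 [492. 409.   7.] [ 0.52  0.45  2.3   3.13  0.41 -1.56]
h36 [492. 409.   7.] [ 0.43  0.44  2.31  2.79  0.43 -1.39]
r30 [449. 384.   7.] [ 0.51  0.41  2.41  3.13  0.49 -1.56]
h3050 [494. 410.   9.] [ 0.52  0.49  2.34  3.13  0.57 -1.57]
[465.29580142 352.68727254]
```

```bash
python3 - <<'E'
from h import *
C=ring()[0]
p=robot.current_tcp_pos(); robot.move_linear(p-35*np.array([np.cos(.873),np.sin(.873),0]),speed=120)
robot.move_gripper(.43)
p,o=pose(C,50,54,32); robot.move_linear(p,o,speed=80,f_stop=10); print("low",robot.current_tcp_pos(),robot.current_contact_force().round(1))
for b in(4,0,-3,-6,-9):
    robot.move_linear(pose(C,50,54,b)[0],speed=50,f_stop=8); r=ring()[0]; print(b,r,robot.current_contact_force().round(1),robot.current_t())
    if np.linalg.norm(r-C)>1.5: break
E
```

```text
low [459.05842866 196.40367007   6.00344361] [ 0.6  0.2 -0. ]
4 [475.7 215.8] [-0.7 -0.1  0.9] 20.8583
0 [475.8 215.8] [ 0.1  1.  -0.4] 21.1583
-3 [475.8 215.8] [-0.4 -0.1 -0.8] 21.4583
-6 [476.6 216.3] [ 0.2 -0.8 -1.2] 21.7583
-9 [478.6 218.7] [-0.9 -1.4 -1.4] 22.0583
```

It is seated and moving with the fork. Now I'll push diagonally to the staging point in front of the mouth.

```bash
cat >> h.py <<'E'
P=H-60*np.array([np.cos(np.radians(66)),np.sin(np.radians(66))])
def follow(pts,sp=40,f=12):
    for C,a,th,zt in pts:
        p,o=pose(C,a,th,-5,zt); st=robot.move_linear(p,o,speed=sp,f_stop=f); r,_,n=ring()
        print(st,np.round(C),r,n,robot.current_contact_force().round(1),round(robot.current_t(),1))
        if st or np.linalg.norm(r-C)>10: print("STOP"); return False
    return True
E
python3 - <<'E'
from h import *
C=ring()[0]; u=np.array([np.cos(np.radians(100)),np.sin(np.radians(100))])
follow([(C+k*u,50,54,24) for k in(12,30,52)]) and follow([(C+52*u+(P-C-52*u)*t,50,54,24) for t in(.3,.65,1)])
E
```

```text
False [477. 231.] [477.  231.4] 630 [ 0.4 -1.  -0.3] 22.6
False [473. 248.] [473.4 249.3] 622 [-0.8  0.7  0.3] 23.3
False [470. 270.] [469.4 270.8] 621 [-0.1 -0.2  0.2] 24.0
False [468. 295.] [468.  295.5] 617 [ 0.5  0.1 -0.5] 24.8
False [467. 324.] [467.  324.4] 618 [-0.3  1.2 -0.9] 25.8
False [465. 353.] [465.  353.9] 616 [ 0.   1.1 -0.5] 26.7
```

It tracks to within 1 mm. Now the turn into the mouth and the final push home.

```bash
python3 - <<'E'
from h import *
M=H-32*np.array([np.cos(np.radians(48)),np.sin(np.radians(48))])
ok=follow([(P+(M-P)*t,50-12*t,54-8*t,24+4*t) for t in(.33,.67,1)],30) and follow([(M+(H-M)*t,38-4*t,46,28) for t in(.35,.7,.88)],30)
if ok:
    last=ring()[0]
    for k in np.arange(0,11,2):
        p,o=pose(H+(k-2)*AX,34,46,-5,28); st=robot.move_linear(p,o,speed=15,f_stop=9); r=ring()[0]; print(k,st,r,robot.current_contact_force().round(1),robot.current_t())
        if st: break
d=robot.get_image("top")["img"][190:315,130:280]; s=robot.get_image("scene")["img"][130:330,180:420]
cv2.imwrite("pics/s4.png",np.hstack([cv2.resize(s,(400,333)),cv2.resize(d,(400,333))]))
E
```

```text
False [466. 363.] [466.1 367.1] 611 [ 0.7 -1.4 -0.4] 27.2
False [467. 373.] [468.4 380. ] 609 [-0.  -3.3 -1.8] 27.7
False [468. 384.] [470.4 392.4] 605 [-0.7 -2.4 -1. ] 28.2
False [476. 392.] [478.4 399.5] 595 [-0.4 -1.2 -1.9] 28.8
False [483. 400.] [487.1 408.5] 601 [-2.2 -2.5  0.2] 29.3
False [487. 405.] [491.2 413.2] 590 [-0.8 -1.5 -1.4] 29.7
0 False [492.1 414.1] [-1.2 -2.  -0.4] 30.1083
2 False [493.4 414.7] [-0.7 -1.6 -0.7] 30.4417
4 False [493.4 414.9] [-5.6 -4.   1.9] 30.775
6 True [488.8 410.7] [-0.6 -2.8  0.1] 31.0333
```

View pics/s4.png

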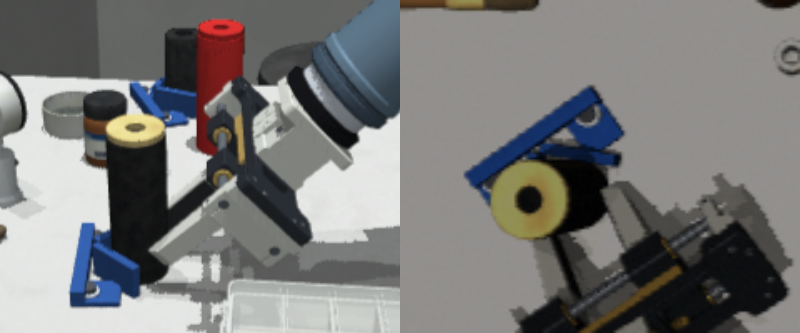

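The cylinder is in the V between both cheeks, ring at about (528,200) in the right half. The ring shifted at the last step, so it may be leaning on the fingers. I'll back off and measure it standing free.

```bash
python3 - <<'E'
from h import *
p=robot.current_tcp_pos(); f=np.array([np.cos(np.radians(34)),np.sin(np.radians(34)),0])
robot.move_linear(p-6*f,speed=20); print(ring(),robot.current_contact_force().round(1))
robot.move_linear(p-60*f,speed=100); print(ring(),robot.current_contact_force().round(1),robot.current_t())
d=robot.get_image("top"); s=robot.get_image("scene")
a=[]
for v,(x,y) in((d,(150,200)),(s,(205,200))):
    i=cv2.resize(v["img"],None,fx=4,fy=4,interpolation=cv2.INTER_CUBIC)
    for c,col in((H,(0,255,0)),(ring()[0],(0,0,255))):
        for z in(0,30,137):
            t=np.linspace(0,2*np.pi,60); P_=np.c_[c[0]+24*np.cos(t),c[1]+24*np.sin(t),0*t+z]
            cv2.polylines(i,[np.round((proj(v,P_)+.5)*4-.5).astype(int)],True,col)
    a.append(i[y*4:y*4+480,x*4:x*4+400])
cv2.imwrite("pics/s5.png",np.hstack(a))
E
```

```text
(array([488.5, 407.3]), 14.9, np.int32(599)) [-0.8  0.8 -0.2]
(array([488.4, 407.5]), 15.0, np.int32(594)) [ 0.7  0.1 -0.8] 32.35
```

View pics/s5.png

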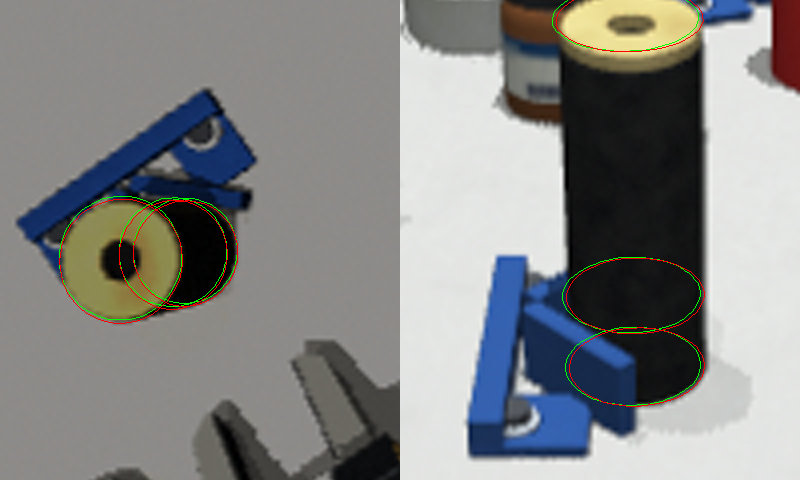

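The cylinder stands free and upright at (488.4,407.5), about 1.3 mm from the measured home point. Its outline fits home in both views, and the fingers are clear of it. I'm handing in.

```bash
python3 - <<'E'
from bench import robot
print(robot.hand_in(),robot.current_t())
E
```

```text
the job is handed in; nothing more can be done
the job is handed in; nothing more can be done
```

The job is handed in, with no verdict returned: by the cameras, the tall cylinder stands upright in the empty nest about 1.3 mm from its measured home point (limit 6 mm), with the arm clear of it; I saw nothing touch the short cylinder, jar, indicator or bush, but did not re-measure them.

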